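# Load the utensil dryer with its isolator off, then start it

### The arm

A 6-joint arm with a two-finger parallel gripper is mounted at the origin on the work surface. World frame = base frame: x ahead of the robot, y to its left, z up, the work surface at z = 0. Lengths are in m, angles in rad, forces in N, time in s.
With the tool pointing down it reaches from about 0.225 to 0.725 m from the base axis. Payload 3.1 kg.
Tool frame: the origin (TCP) lies on the centre line of the jaws, within the pads' length; the fingertips stand tip_reach ahead of it and the grasp point (between the pads) lies 6 mm ahead of it (tip_reach is the distance from the TCP to the fingertips, in m); z points along the fingers, y is the line along which they close (so a half turn about z gives the same grasp; the last joint's range is limited). The gripper opens to 85 mm and grips with 20 to 120 N. Pads are 22 mm wide; open, the fingers measure 114 mm over their backs; the gripper's body (76 mm by 85 mm) begins 54 mm behind the grasp point. The pads swing forward as they close: fully open they stand 13 mm farther back than shut.
Start: joints at [-1.363, 0.048, 0.099, 1.622, 0, 1.443], TCP at [0.173, -0.496, 0.256] pointing down, gripper open.
Joint ranges: [-2.91, 2.91], [-0.99, 1.94], [-1.21, 1.42], [-2.12, 2.29], [-1.49, 1.47], [-3.14, 3.14]. Speed limits (rad/s): [2.79, 2.79, 3.14, 3.14, 3.14, 3.14].

### API

Orientations are given as a rotation vector (axis times angle).
In Python, from cell import sense, read_camera, camera_info, job_done, tip_reach gives the robot as it stands.
- The arm moves only by the tool move_arm, never from a script. Its argument "targets" is a list of rows, each a list of 5 numbers: the opening, from 0 (shut) to 1 (fully open), then the shift along the tool's x, y, z each as a share of 30 mm, from -1 to 1, then the turn about the tool's z as a share of 0.15 rad, from -1 to 1. In form: [[hand, tx, ty, tz, spin], ...]. A call has 1 to 20 rows; each row shifts and turns the commanded pose from where the row before left it, along the tool's axes as they then stand; what a row does not reach is not made up. A row lasts 1/8 s, in which the tool goes at most 62.5 mm and 10.7 degrees, less where a joint would pass 70% of its speed; a pose out of reach is approached as far as the arm can. A call with a number of a shift or a turn outside -1 to 1 is refused whole. A call with a gripper value outside its range is refused whole. The fingers move at their own pace and stop on an object; "grip_force" is the grip in N (left out, the last holds). Time passes only in rows, so rows that do not move let the fingers close. It gives the time, the measured TCP pose, the force, the opening and the grip force at its end, in the units of the state.
- sense(): the state, without advancing time (a new reading comes with each control period).
- read_camera(name): name is "scene" or "top" or "wrist"; returns the picture (400x640x3 uint8, red, green, blue); there is no depth.
- camera_info(name): a dict with "fx", "fy", "cx", "cy" (pixels), "position" and "rotation" of the camera in the world. Camera axes: x right, y up, looking along -z (the intrinsics and any distortion apply to the point x, -y, -z); pixel columns grow to the right and rows downward; lengths in m; the calibration is good to about 2 mm. The wrist camera is an equidistant fisheye: a pixel r from the principal point sees the ray r / f radians off the axis. A picture is of the moment at which its call begins: read the wrist's pose just before it. camera_info takes no time and is no camera call; for the wrist camera it gives the pose at the moment of the call.
- job_done(): hands the job in; it is judged then, once.
The state is a dict: "clock": time; "joints": joint angles; "qd": joint speeds; "joint_torque": joint torques, N m; "tool_pos": TCP position; "ee_rot": TCP orientation; "wrist_force": force on the tool from outside, world axes, zero at the start; "ft_torque": the same for the moment, N m; "opening": finger opening in m; "grip_force": force on a finger pad.
Only numpy, scipy, OpenCV 4.12 (cv2) and the standard library are available. Lean on these libraries where they do the work, as an engineer would, in place of code of your own. Each camera call takes 0.05 s, during which the arm holds its last target. There are 200 camera calls.

### The job

Turn the red isolator handle of the utensil dryer to OFF (pointer to the red dot); then, with the power off, pull every utensil out of the red holder and lay it down inside the dryer's bay, lying wholly within the walls and below their rim. Turn the handle back to ON (green dot) and press the keys down fully one at a time in this order: white, blue, green. Leave the canisters and the jar where they stand.

Things in the scene. Friction and masses are not known exactly. Their poses are not given: they have to be found in the camera images.
- dryer: utensil dryer, a low white box 270 x 205 mm (x, y), fixed, with an open steel-walled bay on top: bay inside 240 (x) x 175 (y) mm, floor 30 mm and wall tops 76 mm above the counter, walls 12 mm thick. Origin: centre of its underside
- bay (a point): centre of the bay's floor, 30 mm above the counter; axes as the dryer's: x along the 240 mm side, y along the 175 mm side, z up
- console: control box of the dryer, white, 200 x 180 mm (x, y), 45 mm high, fixed; carries the red isolator handle (axis at x = +40 mm, y = 0 on it) and three keys in a row at x = -60 mm, y = -55, 0, +55 mm. Origin: centre of its underside
- isolator (a joint): red rotary isolator handle on the control box, vertical axis, two spring detents: 0 = ON (bar along the console's x axis, white pointer stripe towards the green dot at +x), 1.571 rad = OFF (bar along the console's y axis, pointer towards the red dot at +y). Grows anticlockwise from above. Past the middle it snaps home when let go; needs 0.11 N m
- isolator_grip (a point): on the handle's axis, at mid-height of its bar, 80 mm above the counter. The bar is 90 mm long (point's own x), 14 mm thick (point's own y), from 60 to 94 mm above the counter; x, y turn with the handle
- holder: red upright utensil holder block, 70 x 210 x 78 mm high, fixed, with four square sockets 23 mm wide, 68 mm deep, in a row along its y at -78, -26, 26, 78 mm. Origin: centre of its underside
- key_white (a joint): travel of the white spring key, 0 = released, 0.006 m = fully down (5 N); pressed counts from 0.004
- key_white_top (a point): centre of the top face of the white round key (30 mm diameter, in a black collar 46 mm wide), about 63 mm above the counter, pressed straight down
- key_blue (a joint): travel of the blue spring key, 0 = released, 0.006 m = fully down (5 N); pressed counts from 0.004
- key_blue_top (a point): centre of the top face of the blue round key (30 mm diameter, in a black collar 46 mm wide), about 63 mm above the counter, pressed straight down
- key_green (a joint): travel of the green spring key, 0 = released, 0.006 m = fully down (5 N); pressed counts from 0.004
- key_green_top (a point): centre of the top face of the green round key (30 mm diameter, in a black collar 46 mm wide), about 63 mm above the counter, pressed straight down
- spoon: wooden spoon, pale wood, round head 46 mm wide, total length 158 mm; may be absent. 12 mm thick along its own x, head wide along its own y; handle 12 x 13 mm, 115 mm long. Origin: end of the handle; z runs along the utensil towards the head. At the start it stands head up in a socket of the holder; 80 g
- spoon_head (a point): point in the head, 140 mm from the handle end, on the utensil's axis
- turner: turner with grey handle and black slotted rectangular head 44 mm wide, total length 170 mm; may be absent. 12 mm thick along its own x, head wide along its own y; handle 12 x 13 mm, 115 mm long. Origin: end of the handle; z runs along the utensil towards the head. At the start it stands head up in a socket of the holder; 80 g
- turner_head (a point): point in the head, 140 mm from the handle end, on the utensil's axis
- scraper: scraper with steel handle and blue head 40 mm wide, total length 170 mm; may be absent. 12 mm thick along its own x, head wide along its own y; handle 12 x 13 mm, 115 mm long. Origin: end of the handle; z runs along the utensil towards the head. At the start it stands head up in a socket of the holder; 80 g
- scraper_head (a point): point in the head, 140 mm from the handle end, on the utensil's axis
- paddle: all-green paddle, head 34 mm wide, total length 170 mm; may be absent. 12 mm thick along its own x, head wide along its own y; handle 12 x 13 mm, 115 mm long. Origin: end of the handle; z runs along the utensil towards the head. At the start it stands head up in a socket of the holder; 80 g
- paddle_head (a point): point in the head, 140 mm from the handle end, on the utensil's axis
- canister_tall: bystander: cream lidded canister, 100 mm diameter, 144 mm high; origin at its underside
- canister_small: bystander: cream lidded canister, 90 mm diameter, 99 mm high; origin at its underside
- jar: bystander: amber glass jar, 66 mm diameter, 90 mm high; origin at its underside
Things that resemble listed ones, but are neither listed nor needed, are in the scene too. Of the things like the turner, leave any that is purple; of the rest the smaller one is meant.

How it is judged:
By the outcome, as a careful person would: the job done as asked, in the order asked, and still so for the second after the job is handed in, with the robot touching nothing.
Of spoon, turner, scraper, paddle only 3 to 4 are there at a start; the rules pass over those that are not, and their reading is None.
At some moment in a run one of spoon, turner, scraper, paddle may be knocked a few centimetres aside while the robot is not near it.
Once in a run the grip may slacken for a moment while it holds something.
It also fails if it takes over 200 s, if anything falls off the work surface, if the arm or the gripper's body presses on something with over 40 N, if the wrist force passes 120 N, or if a joint passes its speed limit or range.

## Working session

There is one attempt and no reset: what is moved stays moved. The work goes in short steps, Python scripts to look and compute and a tool call to move; the robot and the scene stay as the last step left them, time stands still between calls to the robot, and variables do not carry over. Pictures are saved under pics/ and viewed, at most 16 in all, crops included, and the job is handed in when it is done.

Besides the shell and the picture viewer there is one more tool, called after "Request:" as a command line: name --pt "numbers of a row" for each row, then --argument value for the rest. move_arm: Moves the arm, as the interface text tells. Shift numbers are shares of 30 mm and turn numbers shares of 0.15 rad, none past 1 either way. Its arguments: {"type":"object","properties":{"targets":{"type":"array","items":{"type":"array","items":{"type":"number","minimum":-1,"maximum":1}}},"grip_force":{"type":"number"}},"required":["targets"]}

```bash
mkdir -p pics; ls; cat > h.py <<'E'
import numpy as np, cv2
from cell import sense, read_camera, camera_info, job_done, tip_reach
from scipy.spatial.transform import Rotation as R
E
python3 - <<'E'
from h import *
import pickle
print(sense()); print(tip_reach if not callable(tip_reach) else tip_reach())
for n in ("scene","top"):
    im=read_camera(n); cv2.imwrite(f"pics/{n}0.png",im[:,:,::-1]); print(n,camera_info(n))
print(camera_info("wrist"))
E
```

```text
pics
{'clock': 0.0, 'joints': array([-1.36276864e+00,  4.87340542e-02,  9.75681874e-02,  1.62199143e+00,
       -2.73323446e-05,  1.44302548e+00]), 'qd': array([ 0.00031136,  0.00066573, -0.00198054, -0.00286111,  0.00124125,
        0.00054833]), 'joint_torque': array([ 6.72276178e-05, -3.38785672e+01,  3.20012927e+01,  2.02624075e-02,
       -1.54266513e-04, -1.60058708e-06]), 'tool_pos': array([ 0.17287812, -0.49512701,  0.25511091]), 'ee_rot': array([-3.09509075e+00, -5.24602348e-01,  1.91535562e-04]), 'wrist_force': array([-0.15032657,  0.50270447,  0.11710337]), 'ft_torque': array([-0.05169682, -0.00190282,  0.00530996]), 'grip_force': 0.0, 'opening': 0.08550060086461354}
0.025
scene {'fx': 491.0284805488461, 'fy': 491.0284805488461, 'cx': 326.91560174883614, 'cy': 197.15232061014208, 'position': array([1.23094555, 0.62787019, 0.90219377]), 'rotation': array([0.4101497 , 1.01778791, 2.21295026])}
top {'fx': 377.9515440969555, 'fy': 377.9515440969555, 'cx': 321.3214823996128, 'cy': 198.0274325125526, 'position': array([ 0.4509871 , -0.02434649,  0.98119362]), 'rotation': array([ 0.11497184, -0.14212251, -1.55963819])}
{'fx': 309.70691628693146, 'fy': 309.70691628693146, 'cx': 314.31355767308577, 'cy': 198.40612199446758, 'position': array([ 0.24010603, -0.47208657,  0.37273404]), 'rotation': array([-0.24162458,  0.17532515, -1.22668583])}
```

View pics/top0.png

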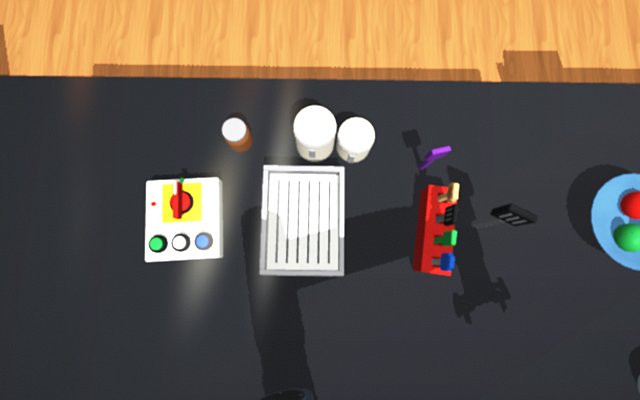

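View pics/scene0.png

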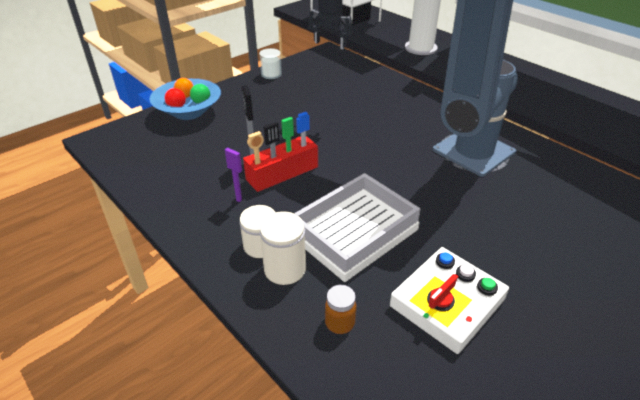

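The top view shows the console at (183,220) with keys green, white and blue at (157,243), (180,242) and (203,241). The bay is centred at about (303,220), and the red holder at (436,230) has all four utensils in it: spoon (452,192), turner (449,215), paddle (447,238) and scraper (446,261). A large turner at (514,215) and a purple one at (435,157) stand apart as decoys.

```bash
cat >> h.py <<'E'
def cam(n,i=None):
    i=i or camera_info(n); return i, R.from_rotvec(i['rotation']), np.array(i['position'])
def ray(n,px,i=None):
    i,r,p=cam(n,i); x=(px[0]-i['cx'])/i['fx']; y=(px[1]-i['cy'])/i['fy']
    if n=='wrist':
        t=np.hypot(x,y); s=np.sin(t)/max(t,1e-9); d=np.array([x*s,-y*s,-np.cos(t)])
    else: d=np.array([x,-y,-1.])
    return p, r.apply(d/np.linalg.norm(d))
def plane(n,px,z,i=None):
    p,d=ray(n,px,i); return p+d*(z-p[2])/d[2]
def proj(n,X,i=None):
    i,r,p=cam(n,i); c=r.inv().apply(np.asarray(X,float)-p); v=np.array([c[0],-c[1]])
    if n=='wrist':
        h=np.linalg.norm(v); v=v/max(h,1e-9)*np.arctan2(h,-c[2])
    else: v=v/-c[2]
    return v*[i['fx'],i['fy']]+[i['cx'],i['cy']]
def tri(rays):
    A=np.zeros((3,3));b=np.zeros(3)
    for p,d in rays:
        M=np.eye(3)-np.outer(d,d);A+=M;b+=M@p
    return np.linalg.solve(A,b)
def blobs(m,amin=15):
    n,l,s,c=cv2.connectedComponentsWithStats(m.astype(np.uint8)); return [(s[k,4],c[k].round(1),s[k,:4]) for k in range(1,n) if s[k,4]>=amin]
E
python3 - <<'E'
from h import *
print("tcp proj", [proj(n,sense()['tool_pos']).round() for n in("scene","top")])
for n in ("top","scene"):
    im=cv2.imread(f"pics/{n}0.png"); hsv=cv2.cvtColor(im,cv2.COLOR_BGR2HSV); H,S,V=cv2.split(hsv)
    for nm,m in dict(red=((H<6)|(H>174))&(S>150)&(V>90),green=(H>45)&(H<85)&(S>120)&(V>60),blue=(H>100)&(H<125)&(S>110)&(V>70),yellow=(H>22)&(H<35)&(S>180)&(V>150),white=(S<50)&(V>150)).items():
        print(n,nm)
        for a,c,s in blobs(m):
            if 100<c[0]<540 and c[1]>110 : print("  ",a,c,s)
E
```

```text
tcp proj [array([329.,  41.]), array([575., 419.])]
top red
   411 [179.7 201.6] [170 182  21  36]
   1847 [433.  231.7] [414 184  44  92]
   85 [421.9 201.9] [419 189   7  33]
top green
   20 [181.4 179.3] [180 177   4   6]
   248 [447.9 238.2] [434 230  24  16]
   161 [156.1 243.5] [149 237  15  14]
top blue
   74 [199.5 240.3] [196 235  10  12]
   229 [447.9 261.4] [441 253  15  18]
top yellow
   468 [173.6 202. ] [163 183  37  39]
top white
   1924 [314.6 131.9] [293 105  44  55]
   1329 [355.2 138.5] [338 117  37  45]
   470 [233.8 129.5] [222 118  25  24]
   8762 [302.2 219.1] [260 165  85 111]
   4176 [185.  222.3] [145 177  78  85]
   22 [455.9 191.3] [455 185   3  13]
scene red
   2363 [280.6 163.9] [243 136  75  56]
   453 [443.5 293.8] [429 274  30  34]
   15 [468.4 318.6] [467 317   4   4]
scene green
   292 [287.4 130.5] [281 117  13  35]
   143 [487.7 283.7] [481 278  15  13]
   16 [425.7 314.9] [424 313   5   5]
scene blue
   264 [302.5 122.1] [296 111  14  23]
   129 [445.3 258. ] [439 253  14  12]
scene yellow
   917 [440.2 302.4] [411 278  59  48]
scene white
   30 [498.2 116.7] [491 111  15  10]
   17 [501.4 165.1] [498 163   7   5]
   9255 [321.1 233. ] [240 174 179 111]
   4483 [448.6 300.5] [390 247 119 106]
   528 [340.6 296.1] [327 285  28  23]
   33 [436.4 293.1] [432 289  10   9]
```

```bash
python3 - <<'E'
import cv2
a=cv2.imread("pics/top0.png"); b=cv2.imread("pics/scene0.png")
f=lambda i,x,y,w,h,k:cv2.resize(i[y:y+h,x:x+w],None,fx=k,fy=k,interpolation=cv2.INTER_CUBIC)
A=f(a,135,150,130,125,3);B=f(a,400,140,150,150,2.6)[:375,:400];C=f(b,380,240,140,110,2.6)[:225,:390];D=f(b,220,80,120,130,3)[:225]
import numpy as np
o=np.zeros((600,790,3),np.uint8);o[:375,:390]=A;o[:B.shape[0],395:395+min(395,B.shape[1])]=B[:,:395]
o[375:375+225,:C.shape[1]]=C[:225];o[375:600,395:395+D.shape[1]]=D[:225]
cv2.imwrite("pics/crop0.png",o)
E
```

```text
(no output)
```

View pics/crop0.png

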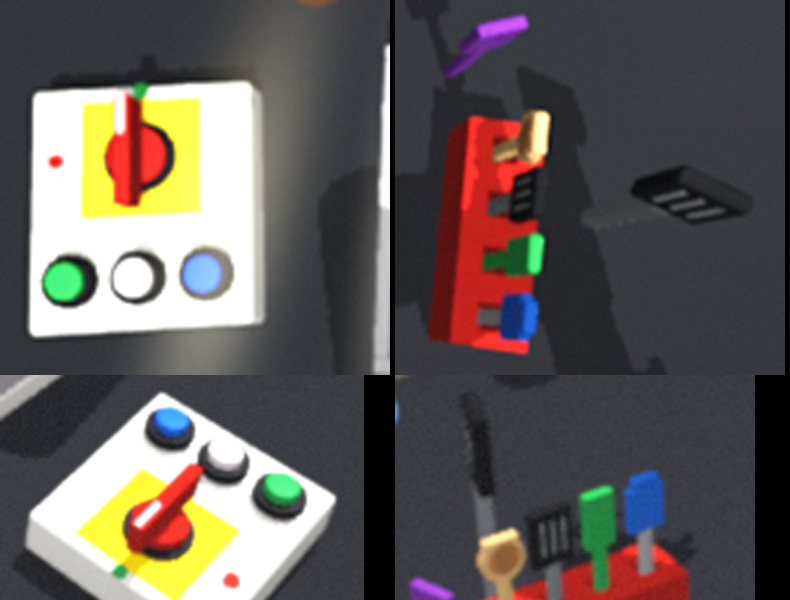

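The crops show the handle at ON (white stripe towards the green dot at the top), with the red dot to its left. The utensil heads are wide along the holder's row.

```bash
cat >> h.py <<'E'
def yaw(): # world angle of tool y axis, and tool x axis, deg
    M=R.from_rotvec(sense()['ee_rot']).as_matrix(); return np.degrees([np.arctan2(M[1,1],M[0,1]),np.arctan2(M[1,0],M[0,0])]).round(1)
def go(target, from_=None):  # shift in tool axes, mm
    s=sense(); M=R.from_rotvec(s['ee_rot']).as_matrix(); return (M.T@(np.array(target)-s['tool_pos'])*1000).round(1)
E
python3 - <<'E'
from h import *
P=dict(green=((157,243.6),(487.7,283.7)),white=((179.3,242.3),(466.9,271.9)),blue=((203.5,240.7),(445.3,258)),
spoon=((453.1,191.9),(256,139.3)),turner=((449.2,215.4),(271,133.3)),paddle=((451,237.7),(287.3,127.7)),scraper=((448,261.5),(303.3,122.7)),
reddot=((153.5,203.5),(468.4,318.6)),greendot=((181.4,179.3),(425.7,314.9)))
for k,(a,b) in P.items():
    print(k,tri([ray('top',a),ray('scene',b)]).round(3), 'plane.063',plane('top',a,.063).round(3)[:2],plane('scene',b,.063).round(3)[:2])
print('dots on .046',[plane('top',a,.046).round(4)[:2] for a in((153.5,203.5),(181.4,179.3))],[plane('scene',a,.046).round(4)[:2] for a in((468.4,318.6),(425.7,314.9))])
# handle top bar ends on z=.094 : crop coords
for c in((115,95),(141,95),(141,205),(114,205)): print('bar',plane('top',(135+c[0]/3,150+c[1]/3),.094).round(3)[:2])
im=cv2.imread('pics/top0.png');H,S,V=cv2.split(cv2.cvtColor(im,cv2.COLOR_BGR2HSV))
m=((S<70)&(V>110)).astype(np.uint8); m[:, :240]=0;m[:,360:]=0;m[:162]=0
c=max(cv2.findContours(m,0,1)[0],key=cv2.contourArea); r=cv2.boxPoints(cv2.minAreaRect(c)); print('dryer box px',r)
print([plane('top',p,.076).round(3)[:2] for p in r])
for c in((470,117),(545,122),(527,353),(450,348)): print('holder',plane('top',(400+(c[0]-395)/2.6,140+c[1]/2.6),.078).round(3)[:2])
print(yaw())
E
```

```text
green [0.488 0.358 0.056] plane.063 [0.489 0.353] [0.493 0.361]
white [0.492 0.305 0.053] plane.063 [0.492 0.3  ] [0.499 0.31 ]
blue [0.495 0.247 0.055] plane.063 [0.496 0.243] [0.5   0.252]
spoon [ 0.603 -0.332  0.148] plane.063 [ 0.621 -0.367] [ 0.531 -0.436]
turner [ 0.552 -0.324  0.148] plane.063 [ 0.562 -0.355] [ 0.476 -0.432]
paddle [ 0.5   -0.323  0.146] plane.063 [ 0.508 -0.356] [ 0.418 -0.423]
scraper [ 0.448 -0.314  0.145] plane.063 [ 0.45  -0.346] [ 0.362 -0.412]
reddot [0.588 0.379 0.043] plane.063 [0.586 0.369] [0.602 0.386]
greendot [0.649 0.313 0.046] plane.063 [0.647 0.306] [0.659 0.321]
dots on .046 [array([0.5883, 0.3765]), array([0.6503, 0.3117])] [array([0.5889, 0.3811]), array([0.6476, 0.3149])]
bar [0.634 0.313]
bar [0.634 0.293]
bar [0.547 0.287]
bar [0.546 0.308]
dryer box px [[258.56702 274.88635]
 [261.477   161.39684]
 [345.85742 163.56042]
 [342.94745 277.04993]]
[array([0.417, 0.106]), array([0.691, 0.108]), array([ 0.687, -0.1  ]), array([ 0.413, -0.092])]
holder [ 0.635 -0.303]
holder [ 0.631 -0.374]
holder [ 0.417 -0.346]
holder [ 0.421 -0.276]
[-70.8  19.2]
```

Request:
move_arm --pt "1 0 0 -1 -1" --pt "1 0 0 -1 -1" --pt "1 0 0 0 -1" --pt "1 0 0 0 -1" --pt "1 0 0 0 -1" --pt "1 0 0 0 -1" --pt "1 0 0 0 -1" --pt "1 0 0 0 -1" --pt "1 0 0 0 -1" --pt "1 0 0 0 -1" --pt "1 0 0 0 -1" --pt "1 0 0 0 -1" --pt "1 0 0 0 -1" --pt "1 0 0 0 -1" --pt "1 0 0 0 -1" --pt "1 0 0 0 -1" --pt "1 0 0 0 -1" --pt "1 0 0 0 -1" --pt "1 0 0 0 -1" --pt "1 0 0 0 0"

```text
clock: 2.6
tool_pos: [0.1729, -0.4955, 0.3157]
ee_rot: [0.067, -3.141, -0.002]
wrist_force: [0.5, -0.8, 0.4]
opening: 0.0855
grip_force: 0.0
```

```bash
python3 - <<'E'
from h import *
print(yaw(),sense()['tool_pos'],sense()['joints'],go((.56,.30,.30)))
E
```

```text
[  92.4 -177.6] [ 0.1729477  -0.49547747  0.31571815] [-1.36279650e+00  7.31008410e-02  2.44784730e-01  1.74366286e+00
  7.80895781e-06 -1.40525585e+00] [-420.5  778.3   16.5]
```

Request:
move_arm --pt "1 -0.52 0.96 0 0" --pt "1 -0.52 0.96 0 0" --pt "1 -0.52 0.96 0 0" --pt "1 -0.52 0.96 0 0" --pt "1 -0.52 0.96 0 0" --pt "1 -0.52 0.96 0 0" --pt "1 -0.52 0.96 0 0" --pt "1 -0.52 0.96 0 0" --pt "1 -0.52 0.96 0 0" --pt "1 -0.52 0.96 0 0" --pt "1 -0.52 0.96 0 0" --pt "1 -0.52 0.96 0 0" --pt "1 -0.52 0.96 0 0" --pt "1 -0.52 0.96 0 0"

```text
clock: 4.35
tool_pos: [0.3736, -0.0821, 0.3161]
ee_rot: [0.065, -3.141, -0.0]
wrist_force: [-0.6, -0.4, 0.9]
opening: 0.0856
grip_force: 0.0
```

Request:
move_arm --pt "1 -0.52 0.96 0 0" --pt "1 -0.52 0.96 0 0" --pt "1 -0.52 0.96 0 0" --pt "1 -0.52 0.96 0 0" --pt "1 -0.52 0.96 0 0" --pt "1 -0.52 0.96 0 0" --pt "1 -0.52 0.96 0 0" --pt "1 -0.52 0.96 0 0" --pt "1 -0.52 0.96 0 0" --pt "1 -0.52 0.96 0 0" --pt "1 -0.52 0.96 0 0" --pt "1 -0.52 0.96 0 0" --pt "1 -0.52 0.96 0 0" --pt "1 0 0 0.2 0" --pt "1 0 0 0.2 0"

```text
clock: 6.22
tool_pos: [0.5592, 0.2994, 0.3035]
ee_rot: [0.067, -3.14, 0.001]
wrist_force: [-0.4, -0.3, -0.6]
opening: 0.0855
grip_force: 0.0
```

```bash
python3 - <<'E'
from h import *
i=camera_info('wrist'); im=read_camera('wrist'); cv2.imwrite('pics/w1.png',im[:,:,::-1]); print(i,sense()['tool_pos'],yaw())
import pickle; pickle.dump(i,open('w1.pkl','wb'))
E
```

```text
{'fx': 309.70691628693146, 'fy': 309.70691628693146, 'cx': 314.31355767308577, 'cy': 198.40612199446758, 'position': array([0.48952259, 0.29665421, 0.42106798]), 'rotation': array([-0.21700127, -0.22654495,  1.60152349])} [0.55884364 0.29904542 0.30287902] [  92.4 -177.6]
```

View pics/w1.png

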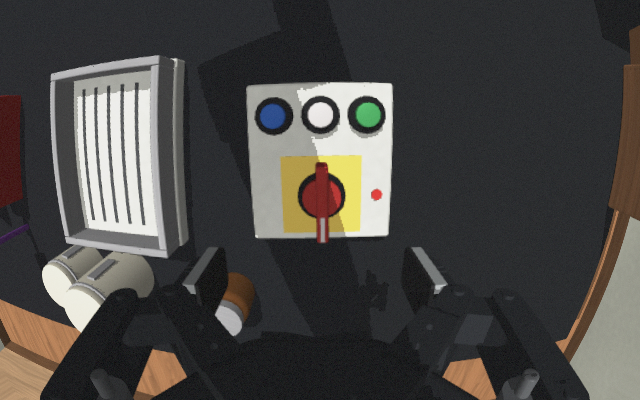

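The wrist view shows the keys blue (273.5,116), white (320.5,114.5) and green (367.5,114.5). The handle bar runs from (321.5,163) to (322.5,242), and the dryer is on the left.

```bash
python3 - <<'E'
from h import *
import pickle; i=pickle.load(open('w1.pkl','rb'))
for n,p,z in (('blue',(273.5,116),.063),('white',(320.5,114.5),.063),('green',(367.5,114.5),.063),('bar0',(321.5,163),.094),('bar1',(322.5,242),.094),('red',(376.5,195),.046),('disc',(321.5,195),.060),
 ('c1',(247.5,86),.045),('c2',(391.5,84),.045),('c3',(389,235.5),.045),('c4',(256,237.5),.045)):
    print(n,plane('wrist',p,z,i).round(4)[:2])
for n,p in dict(white=((179.3,242.3),(466.9,271.9),(320.5,114.5)),blue=((203.5,240.7),(445.3,258),(273.5,116)),green=((157,243.6),(487.7,283.7),(367.5,114.5))).items():
    print(n,tri([ray('top',p[0]),ray('scene',p[1]),ray('wrist',p[2],i)]).round(4))
E
```

```text
blue [0.4963 0.25  ]
white [0.4928 0.3039]
green [0.4896 0.3581]
bar0 [0.5442 0.3067]
bar1 [0.6357 0.3123]
red [0.5898 0.3802]
disc [0.589  0.3096]
c1 [0.46   0.2145]
c2 [0.4493 0.3889]
c3 [0.6455 0.4037]
c4 [0.6555 0.2258]
white [0.4921 0.305  0.0536]
blue [0.4959 0.2478 0.0552]
green [0.4888 0.3583 0.0562]
```

```bash
python3 - <<'E'
from h import *
print(go((.591,.3097,.09)))
E
```

```text
[-33.    9.5 212.8]
```

Request:
move_arm --pt "1 -0.55 0.16 1 -0.13" --pt "1 -0.55 0.15 1 0" --pt "1 0 0 1 0" --pt "1 0 0 1 0" --pt "1 0 0 1 0" --pt "1 0 0 1 0" --pt "1 0 0 0.6 0" --pt "1 0 0 0.5 0" --pt "1 0 0 0 0" --pt "0 0 0 0 0" --pt "0 0 0 0 0" --pt "0 0 0 0 0" --pt "0 0 0 0 0" --pt "0 0 0 0 0" --pt "0 0 0 0 0" --pt "0 0 0 0 0" --grip_force 40

```text
clock: 8.28
tool_pos: [0.5923, 0.3094, 0.0921]
ee_rot: [-0.098, 3.139, -0.004]
wrist_force: [-0.2, -4.4, 4.2]
opening: 0.0134
grip_force: 43.6
```

Request:
move_arm --pt "0 0 0 0 -0.9" --pt "0 0 0 0 -0.9" --pt "0 0 0 0 -0.9" --pt "0 0 0 0 -0.9" --pt "0 0 0 0 -0.9" --pt "0 0 0 0 -0.9" --pt "0 0 0 0 -0.9" --pt "0 0 0 0 -0.9" --pt "0 0 0 0 -0.9" --pt "0 0 0 0 -0.9" --pt "0 0 0 0 -0.9" --pt "0 0 0 0 -0.7" --pt "0 0 0 0 0" --pt "0 0 0 0 0" --pt "1 0 0 0 0" --pt "1 0 0 0 0" --pt "1 0 0 0 0" --pt "1 0 0 0 0"

```text
clock: 10.52
tool_pos: [0.5918, 0.3112, 0.091]
ee_rot: [-2.312, 2.127, 0.001]
wrist_force: [0.0, 1.1, 0.1]
opening: 0.0842
grip_force: 0.0
```

Request:
move_arm --pt "1 0 0 0 0" --pt "1 0 0 -1 0" --pt "1 0 0 -1 0" --pt "1 0 0 -1 0" --pt "1 0 0 -1 0" --pt "1 0 0 -1 0" --pt "1 0 0 -1 0" --pt "1 0 0 -1 0" --pt "1 0 0 -0.5 0" --pt "1 0 0 0 0.9" --pt "1 0 0 0 0.9" --pt "1 0 0 0 0.9" --pt "1 0 0 0 0.9" --pt "1 0 0 0 0.9" --pt "1 0 0 0 0.9" --pt "1 0 0 0 0.9" --pt "1 0 0 0 0.9" --pt "1 0 0 0 0.9" --pt "1 0 0 0 0.9" --pt "1 0 0 0 0.9"

```text
clock: 13.02
tool_pos: [0.5919, 0.3109, 0.3164]
ee_rot: [-0.258, 3.131, 0.0]
wrist_force: [0.0, 0.4, 0.9]
opening: 0.0858
grip_force: 0.0
```

```bash
python3 - <<'E'
from h import *
print(sense()['tool_pos'],yaw(),go((.54,-.32,.31)))
im=read_camera('scene')[:,:,::-1]; im=np.ascontiguousarray(im); im2=read_camera('top')[:,:,::-1]
f=lambda i,x,y,w,h,k:cv2.resize(i[y:y+h,x:x+w],None,fx=k,fy=k,interpolation=cv2.INTER_CUBIC)
cv2.imwrite('pics/c2.png',np.hstack([f(im,380,240,140,110,2.8),f(im2,135,150,130,110,2.8)]))
E
```

```text
[0.59191492 0.31092066 0.31635334] [  99.4 -170.6] [ 154.4 -613.9    6.2]
```

View pics/c2.png

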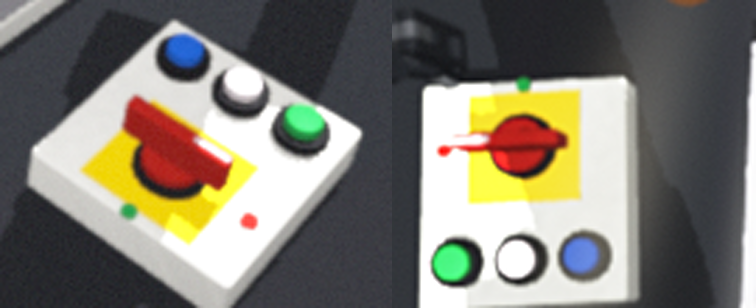

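The handle now points to the red dot, so the dryer is OFF. Next, the holder.

Request:
move_arm --pt "1 0 0 -0.2 0.55" --pt "1 0 0 0 0.55" --pt "1 0.1 -1 0 0" --pt "1 0.1 -1 0 0" --pt "1 0.1 -1 0 0" --pt "1 0.1 -1 0 0" --pt "1 0.1 -1 0 0" --pt "1 0.1 -1 0 0" --pt "1 0.1 -1 0 0" --pt "1 0.1 -1 0 0" --pt "1 0.1 -1 0 0" --pt "1 0.1 -1 0 0" --pt "1 0 -1 0 0" --pt "1 0 -1 0 0" --pt "1 0 -1 0 0" --pt "1 0 -1 0 0" --pt "1 0 -1 0 0" --pt "1 0 -1 0 0" --pt "1 0 -1 0 0" --pt "1 0 -0.5 0 0"

```text
clock: 15.62
tool_pos: [0.5637, -0.2156, 0.3221]
ee_rot: [0.006, -3.141, -0.0]
wrist_force: [0.6, 1.1, -0.1]
opening: 0.0857
grip_force: 0.0
```

```bash
python3 - <<'E'
from h import *
i=camera_info('wrist'); im=read_camera('wrist'); cv2.imwrite('pics/w2.png',im[:,:,::-1]); print(sense()['tool_pos'],yaw())
import pickle; pickle.dump(i,open('w2.pkl','wb'))
E
```

```text
[ 0.5635916  -0.21695134  0.32181815] [  90.2 -179.8]
```

View pics/w2.png

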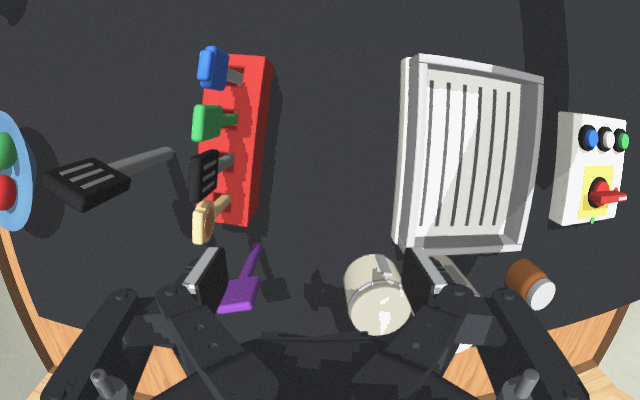

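The wrist view shows all four heads at x≈205: scraper at row 68, paddle 122, turner 172 and spoon 222. Their top edges run nearly vertical in the image, so the thin direction is along world y. The decoys stand clear at (88,183) and (240,293).

```bash
python3 - <<'E'
from h import *
import pickle; i=pickle.load(open('w2.pkl','rb'))
im=cv2.imread('pics/w2.png');f=lambda i,x,y,w,h,k:cv2.resize(i[y:y+h,x:x+w],None,fx=k,fy=k,interpolation=cv2.INTER_CUBIC)
cv2.imwrite('pics/c3.png',f(im,170,35,120,220,2.7))
c=((239,54),(272,56),(249,226),(205,220))
for p in c: print('holder',plane('wrist',p,.078,i).round(4)[:2])
# dryer rim outer corners
for p in ((419,53),(543,77),(530,253),(404,252)): print('dryer',plane('wrist',p,.076,i).round(4)[:2])
for n,a,b,w in(('spoon',(453.1,191.9),(256,139.3),(203,220)),('turner',(449.2,215.4),(271,133.3),(203,174)),('paddle',(451,237.7),(287.3,127.7),(206,122)),('scraper',(448,261.5),(303.3,122.7),(212,68))):
    print(n,tri([ray('top',a),ray('scene',b),ray('wrist',w,i)]).round(4),plane('wrist',w,.150,i).round(4))
E
```

```text
holder [ 0.4234 -0.3036]
holder [ 0.428  -0.2644]
holder [ 0.6353 -0.2979]
holder [ 0.6282 -0.3568]
dryer [ 0.4176 -0.0904]
dryer [0.4202 0.1063]
dryer [0.6883 0.1277]
dryer [ 0.6736 -0.0945]
spoon [ 0.6027 -0.3323  0.1478] [ 0.6015 -0.331   0.15  ]
turner [ 0.5525 -0.3254  0.1477] [ 0.5528 -0.3261  0.15  ]
paddle [ 0.5008 -0.322   0.1468] [ 0.5014 -0.3199  0.15  ]
scraper [ 0.4481 -0.3142  0.1451] [ 0.4491 -0.3128  0.15  ]
```

View pics/c3.png

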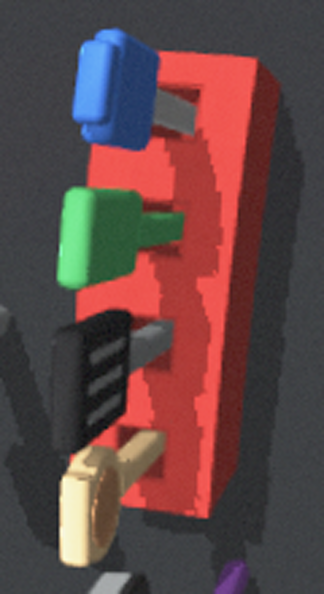

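```bash
python3 - <<'E'
from h import *
import pickle; i=pickle.load(open('w2.pkl','rb'))
print('big turner',tri([ray('top',(514,215)),ray('wrist',(88,183),i)]).round(3),'purple',tri([ray('top',(435,157)),ray('wrist',(240,293),i)]).round(3))
print('canister tops',plane('top',(314,118),.144).round(3),plane('top',(356,130),.099).round(3))
print(go((.4483,-.3137,.2)))
E
```

```text
big turner [ 0.551 -0.451  0.183] purple [ 0.684 -0.296  0.158]
canister tops [ 0.778 -0.02   0.144] [ 0.766 -0.123  0.099]
[115.5 -96.3 122. ]
```

Request:
move_arm --pt "1 0.96 -0.8 0 0" --pt "1 0.96 -0.8 0 0" --pt "1 0.96 -0.8 0 0" --pt "1 0.96 -0.8 0 0" --pt "1 0 0 0 0.79" --pt "1 0 0 1 0" --pt "1 0 0 1 0" --pt "1 0 0 1 0" --pt "1 0 0 1 0" --pt "1 0 0 1 0" --pt "1 0 0 0.7 0" --pt "1 0 0 0 0" --pt "0 0 0 0 0" --pt "0 0 0 0 0" --pt "0 0 0 0 0" --pt "0 0 0 0 0" --pt "0 0 0 0 0" --pt "0 0 0 0 0" --grip_force 50

```text
clock: 17.92
tool_pos: [0.4492, -0.3111, 0.152]
ee_rot: [0.18, 3.135, -0.002]
wrist_force: [0.3, 0.9, 1.8]
opening: 0.0115
grip_force: 34.4
```

```bash
python3 - <<'E'
from h import *
s=sense();print(s['tool_pos'],yaw(),s['opening'],s['grip_force'],s['wrist_force'])
E
```

```text
[ 0.4492457  -0.31113057  0.15199575] [ 83.4 173.4] 0.011543320011953908 34.41740691661835 [0.27242783 0.92116363 1.8043565 ]
```

Request:
move_arm --pt "0 0 0 -0.6 0" --pt "0 0 0 -1 0" --pt "0 0 0 -1 0" --pt "0 0 0 -1 0" --pt "0 0 0 -0.6 0" --pt "0 0 1 0 0" --pt "0 0 1 0 0" --pt "0 0 1 0 0" --pt "0 0 0 0 0.9" --pt "0 0 0 0 0.9" --pt "0 0 0 0 0.9" --pt "0 0 0 0 0.9" --pt "0 0 0 0 0.9" --pt "0 0 0 0 0.9" --pt "0 0 0 0 0.9" --pt "0 0 0 0 0.9" --pt "0 0 0 0 0.9" --pt "0 0 0 0 0.9" --pt "0 0 0 0 0.7"

```text
clock: 20.3
tool_pos: [0.4591, -0.221, 0.2779]
ee_rot: [-2.224, -2.218, -0.0]
wrist_force: [0.5, 0.5, -1.0]
opening: 0.0113
grip_force: 52.3
```

```bash
python3 - <<'E'
from h import *
s=sense();print(s['tool_pos'],yaw(),s['opening'],s['grip_force'],go((.47,-.047,.172)),s['joints'])
E
```

```text
[ 0.45911734 -0.2210403   0.27791472] [-0.1 89.9] 0.011271880758583498 52.26860582828522 [174.   10.4 106. ] [-5.80503621e-01  1.45999724e-02  1.08117515e-01  1.66461169e+00
  2.40245448e-04  9.92856792e-01]
```

Request:
move_arm --pt "0 0.97 0.06 0 0" --pt "0 0.97 0.06 0 0" --pt "0 0.97 0.06 0 0" --pt "0 0.97 0.06 0 0" --pt "0 0.97 0.06 0 0" --pt "0 0.97 0.06 0 0" --pt "0 0 0 1 0" --pt "0 0 0 1 0" --pt "0 0 0 0.7 0" --pt "0 0 0 0.4 0" --pt "0 0 0 0.2 0" --pt "0 0 0 0.1 0" --pt "0 0 0 0 0" --pt "0 0 0 0 0"

```text
clock: 22.05
tool_pos: [0.4703, -0.0468, 0.1761]
ee_rot: [2.22, 2.222, 0.001]
wrist_force: [0.4, 0.2, -0.8]
opening: 0.0115
grip_force: 52.3
```

```bash
python3 - <<'E'
from h import *
s=sense();print(s['tool_pos'],yaw(),s['opening'],s['grip_force'],s['wrist_force'])
im=read_camera('scene')[:,:,::-1]; im2=read_camera('top')[:,:,::-1]
f=lambda i,x,y,w,h,k:cv2.resize(i[y:y+h,x:x+w],None,fx=k,fy=k,interpolation=cv2.INTER_CUBIC)
cv2.imwrite('pics/c4.png',np.hstack([f(im,220,80,220,200,1.8),f(im2,240,130,220,200,1.8)]))
E
```

```text
[ 0.47034562 -0.0468055   0.17609224] [ 0.1 90.1] 0.011536174941178073 52.31608986854553 [ 0.39638281  0.17830797 -0.76022824]
```

View pics/c4.png

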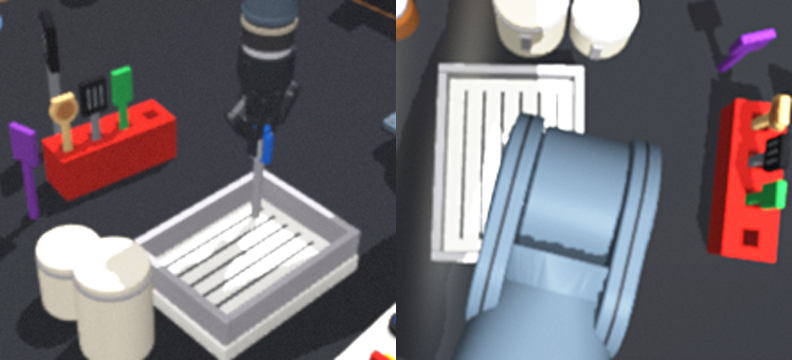

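The scraper is held upright inside the bay's near corner. Next I'll release it leaning towards +x.

Request:
move_arm --pt "0 0 0 0.1 0" --pt "0 0 0 0 0" --pt "0.3 0 0.2 0 0" --pt "0.35 0 0.5 0 0" --pt "0.4 0 0.5 0 0" --pt "0.4 0 0.5 0 0" --pt "0.5 0 0.6 0 0" --pt "0.6 0 0.7 -0.1 0" --pt "0.7 0 0.7 -0.1 0" --pt "0.7 0 0.5 -0.3 0" --pt "0.7 0 0.3 -0.5 0" --pt "0.7 0 0 -1 0" --pt "0.7 0 0 -1 0" --pt "0.7 0 0 -1 0" --pt "0.7 0 0 -1 0" --pt "0.7 0 0 0 0"

```text
clock: 24.15
tool_pos: [0.6065, -0.0467, 0.3258]
ee_rot: [2.216, 2.219, 0.006]
wrist_force: [1.0, -0.3, -0.8]
opening: 0.0599
grip_force: 0.0
```

```bash
cat > look.py <<'E'
from h import *
import sys
s=sense();print(s['tool_pos'],yaw(),s['opening'],s['grip_force'])
im=read_camera('scene')[:,:,::-1]; im2=read_camera('top')[:,:,::-1]
f=lambda i,x,y,w,h,k:cv2.resize(i[y:y+h,x:x+w],None,fx=k,fy=k,interpolation=cv2.INTER_CUBIC)
cv2.imwrite(f'pics/{sys.argv[1]}.png',np.hstack([f(im,220,80,220,200,1.8),f(im2,240,130,220,200,1.8)]))
E
python3 look.py c5
```

```text
[ 0.6064642  -0.0467295   0.32577287] [ 0.1 90.1] 0.059859757003262036 0.0
```

View pics/c5.png

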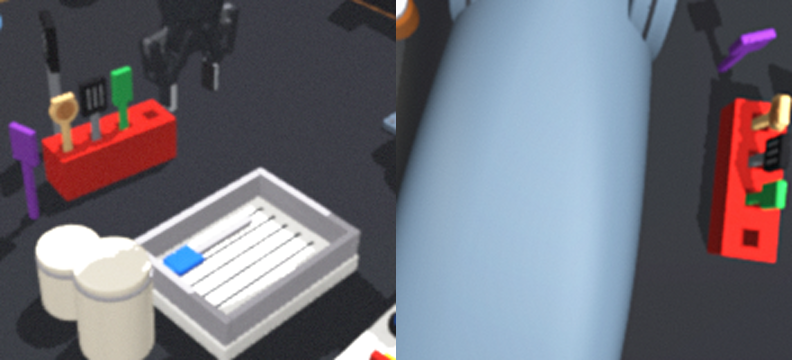

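The scraper lies flat along the −y side. Next, the paddle.

Request:
move_arm --pt "1 0 0 0 -0.97" --pt "1 0 0 0 -0.97" --pt "1 0 0 0 -0.97" --pt "1 0 0 0 -0.97" --pt "1 0 0 0 -0.97" --pt "1 0 0 0 -0.97" --pt "1 0 0 0 -0.97" --pt "1 0 0 0 -0.97" --pt "1 0 0 0 -0.97" --pt "1 0 0 0 -0.97" --pt "1 0.25 -0.94 0 0" --pt "1 0.25 -0.94 0 0" --pt "1 0.25 -0.94 0 0" --pt "1 0.25 -0.94 0 0" --pt "1 0.25 -0.94 0 0" --pt "1 0.25 -0.94 0 0" --pt "1 0.25 -0.94 0 0" --pt "1 0.25 -0.94 0 0" --pt "1 0.25 -0.94 0 0" --pt "1 0.2 -0.94 0 0"

```text
clock: 26.75
tool_pos: [0.4988, -0.3188, 0.3201]
ee_rot: [-0.18, -3.134, -0.003]
wrist_force: [0.8, 0.4, 0.3]
opening: 0.0854
grip_force: 0.0
```

```bash
python3 - <<'E'
from h import *
s=sense();print(s['tool_pos'],yaw(),go((.501,-.319,.15)))
im=read_camera('top')[:,:,::-1];H,S,V=cv2.split(cv2.cvtColor(np.ascontiguousarray(im),cv2.COLOR_BGR2HSV))
im=read_camera('scene')[:,:,::-1];H,S,V=cv2.split(cv2.cvtColor(np.ascontiguousarray(im),cv2.COLOR_BGR2HSV))
print(blobs((H>45)&(H<85)&(S>120)&(V>60)))
E
```

```text
[ 0.4987612  -0.31877643  0.32006973] [ 83.4 173.4] [ -2.7  -0.3 170.1]
[(np.int32(293), array([199.3,  92.8]), array([190,  84,  20,  19], dtype=int32)), (np.int32(278), array([287.3, 130.1]), array([281, 117,  13,  34], dtype=int32)), (np.int32(145), array([487.7, 283.8]), array([481, 278,  15,  13], dtype=int32))]
```

Paddle has not moved. Grip, lift and carry.

Request:
move_arm --pt "1 -0.1 0 1 0" --pt "1 0 0 1 0" --pt "1 0 0 1 0" --pt "1 0 0 1 0" --pt "1 0 0 1 0" --pt "1 0 0 0.6 0" --pt "1 0 0 0 0" --pt "0 0 0 0 0" --pt "0 0 0 0 0" --pt "0 0 0 0 0" --pt "0 0 0 0 0" --pt "0 0 0 0 0" --pt "0 0 0 0 0" --pt "0 0 0 0 0"

```text
clock: 28.6
tool_pos: [0.5029, -0.3189, 0.155]
ee_rot: [0.18, 3.135, -0.001]
wrist_force: [0.3, -0.2, 4.0]
opening: 0.0114
grip_force: 49.1
```

Request:
move_arm --pt "0 0 0 -0.6 0" --pt "0 0 0 -1 0" --pt "0 0 0 -1 0" --pt "0 0 0 -1 0" --pt "0 0 0 -0.6 0" --pt "0 0 1 0 0" --pt "0 0 1 0 0" --pt "0 0 1 0 0" --pt "0 0 0 0 0.9" --pt "0 0 0 0 0.9" --pt "0 0 0 0 0.9" --pt "0 0 0 0 0.9" --pt "0 0 0 0 0.9" --pt "0 0 0 0 0.9" --pt "0 0 0 0 0.9" --pt "0 0 0 0 0.9" --pt "0 0 0 0 0.9" --pt "0 0 0 0 0.9" --pt "0 0 0 0 0.7"

```text
clock: 30.98
tool_pos: [0.5127, -0.2291, 0.2807]
ee_rot: [-2.224, -2.218, 0.0]
wrist_force: [0.1, 0.2, -1.0]
opening: 0.0117
grip_force: 48.9
```

```bash
python3 - <<'E'
from h import *
s=sense();print(s['tool_pos'],yaw(),s['opening'],s['grip_force'],go((.47,-.012,.173)))
im=read_camera('scene')[:,:,::-1];H,S,V=cv2.split(cv2.cvtColor(np.ascontiguousarray(im),cv2.COLOR_BGR2HSV))
print(blobs((H>45)&(H<85)&(S>120)&(V>60)))
E
```

```text
[ 0.51265067 -0.22912144  0.28072029] [-0.2 89.8] 0.01170324789853625 48.905378580093384 [217.  -43.2 107.8]
[(np.int32(292), array([199.3,  92.8]), array([190,  84,  20,  19], dtype=int32)), (np.int32(299), array([305.5, 117.9]), array([302,  91,   8,  57], dtype=int32)), (np.int32(144), array([487.7, 283.8]), array([481, 278,  15,  13], dtype=int32))]
```

Request:
move_arm --pt "0 0.92 -0.18 0 0" --pt "0 0.92 -0.18 0 0" --pt "0 0.92 -0.18 0 0" --pt "0 0.92 -0.18 0 0" --pt "0 0.92 -0.18 0 0" --pt "0 0.92 -0.18 0 0" --pt "0 0.92 -0.18 0 0" --pt "0 0.92 -0.18 0 0" --pt "0 0 0 1 0" --pt "0 0 0 1 0" --pt "0 0 0 0.7 0" --pt "0 0 0 0.4 0" --pt "0 0 0 0.2 0" --pt "0 0 0 0.1 0" --pt "0 0 0 0 0" --pt "0 0 0 0 0"

```text
clock: 33.02
tool_pos: [0.4699, -0.0085, 0.1791]
ee_rot: [2.219, 2.222, 0.001]
wrist_force: [-0.7, -0.7, -0.4]
opening: 0.0115
grip_force: 49.0
```

Request:
move_arm --pt "0 0 0 0.1 0" --pt "0 0 0 0 0" --pt "0.3 0 0.2 0 0" --pt "0.35 0 0.5 0 0" --pt "0.4 0 0.5 0 0" --pt "0.4 0 0.5 0 0" --pt "0.5 0 0.6 0 0" --pt "0.6 0 0.7 -0.1 0" --pt "0.7 0 0.7 -0.1 0" --pt "0.7 0 0.5 -0.3 0" --pt "0.7 0 0.3 -0.5 0" --pt "0.7 0 0 -1 0" --pt "0.7 0 0 -1 0" --pt "0.7 0 0 -1 0" --pt "0.7 0 0 -1 0" --pt "0.7 0 0 0 0"

```text
clock: 35.02
tool_pos: [0.606, -0.0084, 0.3287]
ee_rot: [2.217, 2.219, 0.007]
wrist_force: [0.1, 0.5, -0.9]
opening: 0.0598
grip_force: 0.0
```

```bash
python3 look.py c6
```

```text
[ 0.60601624 -0.00843678  0.32874708] [ 0.1 90.1] 0.05980018362065851 0.0
```

View pics/c6.png

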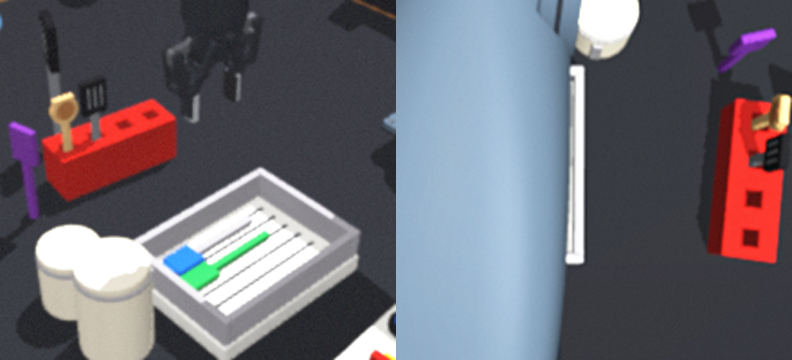

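The paddle is flat next to the scraper. Next, the turner.

Request:
move_arm --pt "1 0 0 0 -0.97" --pt "1 0 0 0 -0.97" --pt "1 0 0 0 -0.97" --pt "1 0 0 0 -0.97" --pt "1 0 0 0 -0.97" --pt "1 0 0 0 -0.97" --pt "1 0 0 0 -0.97" --pt "1 0 0 0 -0.97" --pt "1 0 0 0 -0.97" --pt "1 0 0 0 -0.97" --pt "1 0.05 -0.97 0 0" --pt "1 0.05 -0.97 0 0" --pt "1 0.05 -0.97 0 0" --pt "1 0.05 -0.97 0 0" --pt "1 0.05 -0.97 0 0" --pt "1 0.05 -0.97 0 0" --pt "1 0.05 -0.97 0 0" --pt "1 0.05 -0.97 0 0" --pt "1 0.05 -0.97 0 0" --pt "1 0.05 -0.97 0 0"

```text
clock: 37.62
tool_pos: [0.5557, -0.2963, 0.3229]
ee_rot: [-0.18, -3.133, -0.003]
wrist_force: [-0.5, 1.0, 0.2]
opening: 0.0855
grip_force: 0.0
```

```bash
python3 - <<'E'
from h import *
s=sense();print(s['tool_pos'],yaw(),go((.5525,-.3235,.15)))
im=np.ascontiguousarray(read_camera('scene')[:,:,::-1]); a=cv2.imread('pics/scene0.png')
d=cv2.absdiff(im,a).max(2)[100:165,240:282]; print('diff turner/spoon', (d>60).sum())
H,S,V=cv2.split(cv2.cvtColor(im,cv2.COLOR_BGR2HSV)); print(im[125:140:3,265:278:3].max(2))
E
```

```text
[ 0.5556689  -0.29632904  0.32293164] [ 83.4 173.4] [ -0.5 -27.6 172.9]
diff turner/spoon 135
[[57 54 46 35 37]
 [30 37 47 39 49]
 [36 83 57 42 50]
 [35 65 50 46 56]
 [34 56 43 56 59]]
```

Request:
move_arm --pt "1 0 -0.9 0 0" --pt "1 0 0 1 0" --pt "1 0 0 1 0" --pt "1 0 0 1 0" --pt "1 0 0 1 0" --pt "1 0 0 1 0" --pt "1 0 0 0.7 0" --pt "1 0 0 0 0" --pt "0 0 0 0 0" --pt "0 0 0 0 0" --pt "0 0 0 0 0" --pt "0 0 0 0 0" --pt "0 0 0 0 0" --pt "0 0 0 0 0" --pt "0 0 0 0 0"

```text
clock: 39.55
tool_pos: [0.5534, -0.3231, 0.1551]
ee_rot: [0.18, 3.135, -0.002]
wrist_force: [0.3, -0.2, 2.8]
opening: 0.0113
grip_force: 49.8
```

Request:
move_arm --pt "0 0 0 -0.6 0" --pt "0 0 0 -1 0" --pt "0 0 0 -1 0" --pt "0 0 0 -1 0" --pt "0 0 0 -0.6 0" --pt "0 0 1 0 0" --pt "0 0 1 0 0" --pt "0 0 1 0 0" --pt "0 0 0 0 0.9" --pt "0 0 0 0 0.9" --pt "0 0 0 0 0.9" --pt "0 0 0 0 0.9" --pt "0 0 0 0 0.9" --pt "0 0 0 0 0.9" --pt "0 0 0 0 0.9" --pt "0 0 0 0 0.9" --pt "0 0 0 0 0.9" --pt "0 0 0 0 0.9" --pt "0 0 0 0 0.7"

```text
clock: 41.92
tool_pos: [0.5632, -0.2325, 0.2805]
ee_rot: [-2.223, -2.218, -0.001]
wrist_force: [-0.5, 0.4, -1.2]
opening: 0.0115
grip_force: 49.3
```

```bash
python3 - <<'E'
from h import *
s=sense();print(s['tool_pos'],yaw(),s['opening'],s['grip_force'],go((.47,.03,.173)))
E
```

```text
[ 0.56319636 -0.23248013  0.28053229] [-0.1 89.9] 0.011517502984190388 49.29579019546509 [262.1 -93.7 108. ]
```

Request:
move_arm --pt "0 0.97 -0.35 0 0" --pt "0 0.97 -0.35 0 0" --pt "0 0.97 -0.35 0 0" --pt "0 0.97 -0.35 0 0" --pt "0 0.97 -0.35 0 0" --pt "0 0.97 -0.35 0 0" --pt "0 0.97 -0.35 0 0" --pt "0 0.97 -0.35 0 0" --pt "0 0.97 -0.35 0 0" --pt "0 0 0 1 0" --pt "0 0 0 1 0" --pt "0 0 0 0.7 0" --pt "0 0 0 0.4 0" --pt "0 0 0 0.2 0" --pt "0 0 0 0.1 0" --pt "0 0 0 0 0" --pt "0 0 0 0 0"

```text
clock: 44.05
tool_pos: [0.4691, 0.0287, 0.1791]
ee_rot: [2.22, 2.222, 0.001]
wrist_force: [-0.3, 0.6, -1.3]
opening: 0.0112
grip_force: 49.3
```

Request:
move_arm --pt "0 0 0 0.1 0" --pt "0 0 0 0 0" --pt "0.3 0 0.2 0 0" --pt "0.35 0 0.5 0 0" --pt "0.4 0 0.5 0 0" --pt "0.4 0 0.5 0 0" --pt "0.5 0 0.6 0 0" --pt "0.6 0 0.7 -0.1 0" --pt "0.7 0 0.7 -0.1 0" --pt "0.7 0 0.5 -0.3 0" --pt "0.7 0 0.3 -0.5 0" --pt "0.7 0 0 -1 0" --pt "0.7 0 0 -1 0" --pt "0.7 0 0 -1 0" --pt "0.7 0 0 -1 0" --pt "0.7 0 0 0 0"

```text
clock: 46.05
tool_pos: [0.6053, 0.0288, 0.3288]
ee_rot: [2.217, 2.219, 0.007]
wrist_force: [-0.6, -0.8, 0.2]
opening: 0.0597
grip_force: 0.0
```

```bash
python3 look.py c7
```

```text
[0.60525292 0.02879936 0.32878881] [ 0.1 90.1] 0.05970973791145089 0.0
```

View pics/c7.png

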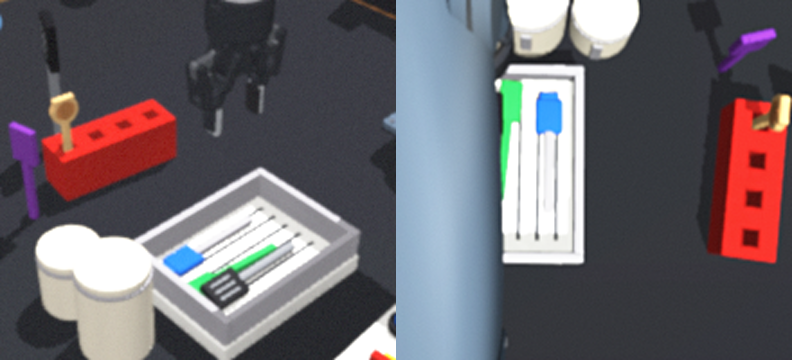

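The turner is down. The paddle slid slightly under it but is still inside the bay. Next, the spoon.

Request:
move_arm --pt "1 0 0 0 -0.97" --pt "1 0 0 0 -0.97" --pt "1 0 0 0 -0.97" --pt "1 0 0 0 -0.97" --pt "1 0 0 0 -0.97" --pt "1 0 0 0 -0.97" --pt "1 0 0 0 -0.97" --pt "1 0 0 0 -0.97" --pt "1 0 0 0 -0.97" --pt "1 0 0 0 -0.97" --pt "1 -0.11 -0.99 0 0" --pt "1 -0.11 -0.99 0 0" --pt "1 -0.11 -0.99 0 0" --pt "1 -0.11 -0.99 0 0" --pt "1 -0.11 -0.99 0 0" --pt "1 -0.11 -0.99 0 0" --pt "1 -0.11 -0.99 0 0" --pt "1 -0.11 -0.99 0 0" --pt "1 -0.11 -0.99 0 0" --pt "1 -0.11 -0.99 0 0"

```text
clock: 48.65
tool_pos: [0.6021, -0.2708, 0.3229]
ee_rot: [-0.18, -3.133, -0.003]
wrist_force: [0.9, 0.0, 0.2]
opening: 0.0853
grip_force: 0.0
```

```bash
python3 - <<'E'
from h import *
s=sense();print(s['tool_pos'],yaw(),go((.6025,-.330,.148)))
i=camera_info('wrist'); im=read_camera('wrist')[:,:,::-1]; j=camera_info('top'); t=read_camera('top')[:,:,::-1]
import pickle; pickle.dump(i,open('w3.pkl','wb'))
f=lambda i,x,y,w,h,k:cv2.resize(i[y:y+h,x:x+w],None,fx=k,fy=k,interpolation=cv2.INTER_CUBIC)
cv2.imwrite('pics/c8.png',np.vstack([np.hstack([f(t,250,155,105,125,2.4),f(t,400,140,110,125,2.4)]),f(im,100,20,440,250,1.175)[:,:516]]))
E
```

```text
[ 0.60206018 -0.27076352  0.32291093] [ 83.4 173.4] [ -7.8 -59.1 174.8]
```

View pics/c8.png

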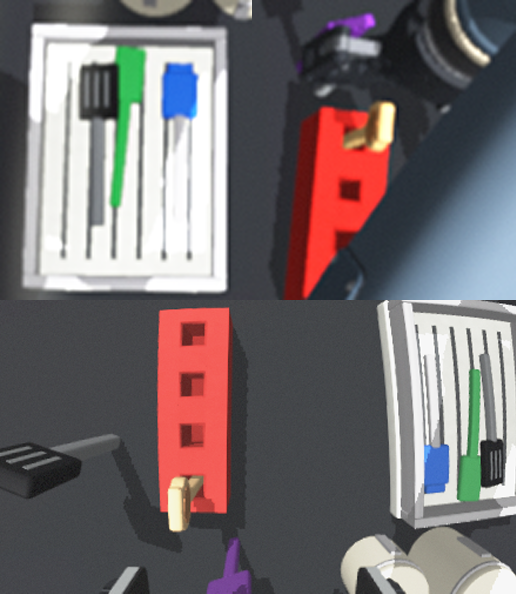

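Scraper, paddle and turner all lie flat on the bay floor, and the left (+y) lane is free. I'll lay the spoon there, head towards −x.

Request:
move_arm --pt "1 -0.13 -0.98 0 0" --pt "1 -0.13 -0.98 0 0" --pt "1 0 0 1 0" --pt "1 0 0 1 0" --pt "1 0 0 1 0" --pt "1 0 0 1 0" --pt "1 0 0 1 0" --pt "1 0 0 0.8 0" --pt "1 0 0 0 0" --pt "0 0 0 0 0" --pt "0 0 0 0 0" --pt "0 0 0 0 0" --pt "0 0 0 0 0" --pt "0 0 0 0 0" --pt "0 0 0 0 0" --pt "0 0 0 0 0"

```text
clock: 50.75
tool_pos: [0.6038, -0.3299, 0.1522]
ee_rot: [0.181, 3.135, -0.002]
wrist_force: [0.3, -1.3, 4.0]
opening: 0.0116
grip_force: 49.7
```

Request:
move_arm --pt "0 0 0 -0.6 0" --pt "0 0 0 -1 0" --pt "0 0 0 -1 0" --pt "0 0 0 -1 0" --pt "0 0 0 -0.6 0" --pt "0 0 1 0 0" --pt "0 0 1 0 0" --pt "0 0 1 0 0" --pt "0 0 0 0 0.9" --pt "0 0 0 0 0.9" --pt "0 0 0 0 0.9" --pt "0 0 0 0 0.9" --pt "0 0 0 0 0.9" --pt "0 0 0 0 0.9" --pt "0 0 0 0 0.9" --pt "0 0 0 0 0.9" --pt "0 0 0 0 0.9" --pt "0 0 0 0 0.9" --pt "0 0 0 0 0.7"

```text
clock: 53.12
tool_pos: [0.6135, -0.2393, 0.2774]
ee_rot: [-2.223, -2.218, -0.001]
wrist_force: [-0.4, -0.5, -0.6]
opening: 0.0115
grip_force: 49.2
```

```bash
python3 - <<'E'
from h import *
s=sense();print(s['tool_pos'],yaw(),s['opening'],s['grip_force'],go((.643,.068,.173)))
E
```

```text
[ 0.61352774 -0.23928859  0.27744985] [-0.1 89.9] 0.011498725551841183 49.19821858406067 [307.2  28.8 104.8]
```

Request:
move_arm --pt "0 0.93 0.09 0 0" --pt "0 0.93 0.09 0 0" --pt "0 0.93 0.09 0 0" --pt "0 0.93 0.09 0 0" --pt "0 0.93 0.09 0 0" --pt "0 0.93 0.09 0 0" --pt "0 0.93 0.09 0 0" --pt "0 0.93 0.09 0 0" --pt "0 0.93 0.09 0 0" --pt "0 0.93 0.09 0 0" --pt "0 0.93 0.09 0 0" --pt "0 0 0 1 0" --pt "0 0 0 1 0" --pt "0 0 0 0.7 0" --pt "0 0 0 0.4 0" --pt "0 0 0 0.2 0" --pt "0 0 0 0.1 0" --pt "0 0 0 0 0" --pt "0 0 0 0 0"

```text
clock: 55.5
tool_pos: [0.6435, 0.0671, 0.1762]
ee_rot: [2.22, 2.222, 0.002]
wrist_force: [-1.0, 0.5, -1.2]
opening: 0.0116
grip_force: 49.1
```

```bash
python3 - <<'E'
from h import *
s=sense();print(s['tool_pos'],yaw(),s['opening'],s['grip_force'],s['wrist_force'])
im=np.ascontiguousarray(read_camera('scene')[:,:,::-1]); H,S,V=cv2.split(cv2.cvtColor(im,cv2.COLOR_BGR2HSV))
print([b for b in blobs((H>10)&(H<24)&(S>60)&(V>120)) if 220<b[1][0]<430 and b[1][1]>60], proj('scene',(.643,.068,.03)),proj('scene',(.643,.068,.19)))
E
```

```text
[0.64350731 0.06712519 0.17623259] [ 0.1 90.1] 0.011577108997989433 49.131991267204285 [-1.00656208  0.47107987 -1.24270551]
[(np.int32(284), array([347.8, 229.9]), array([342, 205,  14,  49], dtype=int32)), (np.int32(200), array([340.3, 311.8]), array([326, 303,  30,  16], dtype=int32))] [344.88899434 254.99309943] [347.26170273 205.10368051]
```

Request:
move_arm --pt "0 0 0 0.1 0" --pt "0 0 0 0 0" --pt "0.3 0 -0.2 0 0" --pt "0.35 0 -0.5 0 0" --pt "0.4 0 -0.5 0 0" --pt "0.4 0 -0.5 0 0" --pt "0.5 0 -0.6 0 0" --pt "0.6 0 -0.7 -0.1 0" --pt "0.7 0 -0.7 -0.1 0" --pt "0.7 0 -0.5 -0.3 0" --pt "0.7 0 -0.3 -0.5 0" --pt "0.7 0 0 -1 0" --pt "0.7 0 0 -1 0" --pt "0.7 0 0 -1 0" --pt "0.7 0 0 -1 0" --pt "0.7 0 0 0 0"

```text
clock: 57.55
tool_pos: [0.5095, 0.0668, 0.3262]
ee_rot: [2.217, 2.219, 0.008]
wrist_force: [0.0, -0.3, -0.1]
opening: 0.0594
grip_force: 0.0
```

Request:
move_arm --pt "1 1 0 0 -0.97" --pt "1 1 0.1 0 -0.97" --pt "1 1 0.2 0 -0.97" --pt "1 0.9 0.3 0 -0.97" --pt "1 0.8 0.5 0 -0.97" --pt "1 0.7 0.6 0 -0.97" --pt "1 0.6 0.7 0 -0.97" --pt "1 0.5 0.8 0 -0.97" --pt "1 0.3 0.9 0 -0.97" --pt "1 0 0 0 -0.97" --pt "1 0 0 0 0"

```text
clock: 58.92
tool_pos: [0.5009, 0.3262, 0.3211]
ee_rot: [-0.182, -3.135, 0.002]
wrist_force: [0.2, -0.8, -0.0]
opening: 0.0851
grip_force: 0.0
```

```bash
python3 - <<'E'
from h import *
s=sense();print(s['tool_pos'],yaw(),go((.591,.3097,.09)))
im=read_camera('scene')[:,:,::-1]; t=read_camera('top')[:,:,::-1]
f=lambda i,x,y,w,h,k:cv2.resize(i[y:y+h,x:x+w],None,fx=k,fy=k,interpolation=cv2.INTER_CUBIC)
cv2.imwrite('pics/c9.png',np.hstack([f(im,220,80,220,200,1.8),f(t,250,150,110,133,2.707)[:360]]))
E
```

```text
[0.50086639 0.32622067 0.32114804] [ 83.4 173.4] [-91.8  -5.7 231. ]
```

View pics/c9.png

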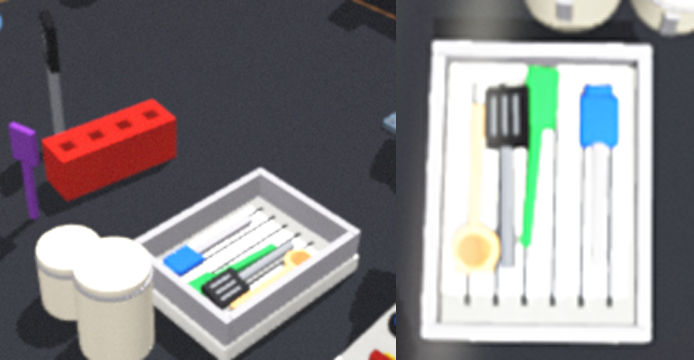

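All four utensils lie flat in the bay. Next, turn the handle back to ON.

Request:
move_arm --pt "1 -1 0 0 0" --pt "1 -1 0 0 0" --pt "1 -1 0 0 0" --pt "1 0 0 0 -0.97" --pt "1 0 0 0 -0.97" --pt "1 0 0 0 -0.97" --pt "1 0 0 0 -0.97" --pt "1 0 0 0 -0.97" --pt "1 0 0 0 -0.97" --pt "1 0 0 0 -0.97" --pt "1 0 0 0 -0.97" --pt "1 0 0 0 -0.97" --pt "1 0 0 0 -0.97" --pt "1 0 0 0 -0.97" --pt "1 0 0 0 -0.97" --pt "1 0 0 0 0"

```text
clock: 61.02
tool_pos: [0.5907, 0.3152, 0.3223]
ee_rot: [2.283, -2.158, -0.0]
wrist_force: [0.5, -0.2, 0.4]
opening: 0.0855
grip_force: 0.0
```

```bash
python3 - <<'E'
from h import *
s=sense();print(s['tool_pos'],yaw(),go((.591,.3097,.09)))
E
```

```text
[0.59065167 0.31517208 0.32227047] [-176.8  -86.8] [ 5.500e+00 -1.000e-01  2.323e+02]
```

Request:
move_arm --pt "1 0.18 0 1 0" --pt "1 0 0 1 0" --pt "1 0 0 1 0" --pt "1 0 0 1 0" --pt "1 0 0 1 0" --pt "1 0 0 1 0" --pt "1 0 0 1 0" --pt "1 0 0 0.7 0" --pt "1 0 0 0 0" --pt "0 0 0 0 0" --pt "0 0 0 0 0" --pt "0 0 0 0 0" --pt "0 0 0 0 0" --pt "0 0 0 0 0" --pt "0 0 0 0 0" --pt "0 0 0 0 0" --grip_force 40

```text
clock: 63.02
tool_pos: [0.5916, 0.3105, 0.0922]
ee_rot: [-2.286, 2.152, -0.001]
wrist_force: [0.3, 0.3, 4.7]
opening: 0.0135
grip_force: 43.0
```

Request:
move_arm --pt "0 0 0 0 0.9" --pt "0 0 0 0 0.9" --pt "0 0 0 0 0.9" --pt "0 0 0 0 0.9" --pt "0 0 0 0 0.9" --pt "0 0 0 0 0.9" --pt "0 0 0 0 0.9" --pt "0 0 0 0 0.9" --pt "0 0 0 0 0.9" --pt "0 0 0 0 0.9" --pt "0 0 0 0 0.9" --pt "0 0 0 0 0.7" --pt "0 0 0 0 0" --pt "0 0 0 0 0" --pt "1 0 0 0 0" --pt "1 0 0 0 0" --pt "1 0 0 0 0" --pt "1 0 0 0 0" --pt "1 0 0 0 0"

```text
clock: 65.4
tool_pos: [0.5907, 0.3104, 0.0912]
ee_rot: [0.065, -3.141, 0.0]
wrist_force: [-0.5, -0.1, 1.1]
opening: 0.0856
grip_force: 0.0
```

Request:
move_arm --pt "1 0 0 -1 0" --pt "1 0 0 -1 0" --pt "1 0 0 -1 0" --pt "0 0 0 -1 0" --pt "0 0 0 0 0" --pt "0 0 0 0 0" --pt "0 0 0 0 0" --pt "0 0 0 0 0"

```text
clock: 66.4
tool_pos: [0.5902, 0.3101, 0.2096]
ee_rot: [0.065, -3.138, 0.002]
wrist_force: [1.2, 0.4, -0.7]
opening: 0.0004
grip_force: 0.0
```

```bash
python3 - <<'E'
from h import *
s=sense();print(s['tool_pos'],yaw(),s['opening'],[(n,go((*p,.12))) for n,p in (('w',(.4928,.304)),('b',(.4963,.25)),('g',(.4896,.358)))])
im=read_camera('scene')[:,:,::-1]; t=read_camera('wrist')[:,:,::-1]
f=lambda i,x,y,w,h,k:cv2.resize(i[y:y+h,x:x+w],None,fx=k,fy=k,interpolation=cv2.INTER_CUBIC)
cv2.imwrite('pics/c10.png',np.hstack([f(im,360,220,160,140,2.4)[:330],f(t,200,40,260,220,1.5)]))
E
```

```text
[0.5902458  0.31007628 0.20963966] [  92.4 -177.6] 0.00043880530387117205 [('w', array([97.4, -2. , 89.9])), ('b', array([ 96.1, -56.1,  89.9])), ('g', array([98.4, 52.1, 89.9]))]
```

View pics/c10.png

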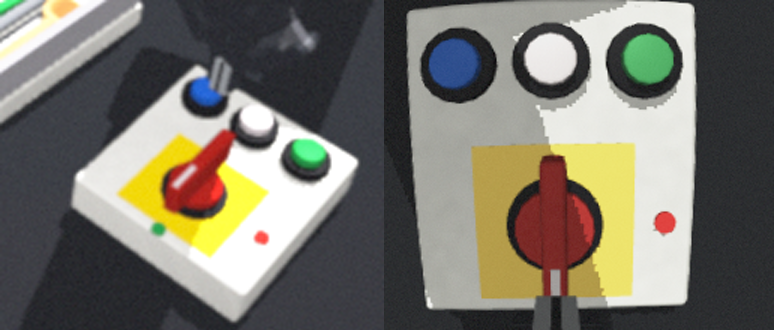

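Handle at ON. Next, press the white key.

Request:
move_arm --pt "0 0.81 -0.02 0 0" --pt "0 0.81 -0.02 0 0" --pt "0 0.81 -0.02 0 0" --pt "0 0.81 -0.02 0 0" --pt "0 0 0 1 0" --pt "0 0 0 1 0" --pt "0 0 0 1 0" --pt "0 0 0 0.7 0" --pt "0 0 0 0.2 0" --pt "0 0 0 0 0"

```text
clock: 67.75
tool_pos: [0.4937, 0.3039, 0.0943]
ee_rot: [0.065, -3.141, 0.0]
wrist_force: [0.1, 0.3, 0.7]
opening: -0.0
grip_force: 0.0
```

Request:
move_arm --pt "0 0 0 0.1 0" --pt "0 0 0 0.1 0" --pt "0 0 0 0.1 0" --pt "0 0 0 0 0"

```text
clock: 68.25
tool_pos: [0.495, 0.3045, 0.0865]
ee_rot: [-0.065, 3.138, 0.002]
wrist_force: [0.8, -0.0, 4.5]
opening: -0.0001
grip_force: 2.3
```

Request:
move_arm --pt "0 0 0 0.1 0" --pt "0 0 0 0.08 0" --pt "0 0 0 0 0"

```text
clock: 68.62
tool_pos: [0.4951, 0.3045, 0.0858]
ee_rot: [-0.065, 3.136, 0.003]
wrist_force: [-5.2, -2.4, 21.6]
opening: 0.0002
grip_force: 10.6
```

Request:
move_arm --pt "0 0 0 0.05 0" --pt "0 0 0 0 0"

```text
clock: 68.88
tool_pos: [0.4951, 0.3045, 0.0856]
ee_rot: [-0.065, 3.136, 0.003]
wrist_force: [-7.9, -3.8, 26.6]
opening: 0.0001
grip_force: 13.1
```

White bottomed out: the force rises with no further travel. Next is blue.

Request:
move_arm --pt "0 0 0 -1 0" --pt "0 0 0 -0.5 0" --pt "0 0 -0.9 0 0" --pt "0 0 -0.9 0 0" --pt "0 0 0 0.6 0" --pt "0 0 0 0.2 0" --pt "0 0 0 0 0"

```text
clock: 69.75
tool_pos: [0.4948, 0.2503, 0.0974]
ee_rot: [0.066, -3.137, 0.001]
wrist_force: [0.1, 0.9, -0.0]
opening: -0.0
grip_force: 0.0
```

Request:
move_arm --pt "0 0 0 0.2 0" --pt "0 0 0 0.2 0" --pt "0 0 0 0.1 0" --pt "0 0 0 0.1 0" --pt "0 0 0 0 0"

```text
clock: 70.38
tool_pos: [0.4966, 0.2507, 0.0858]
ee_rot: [-0.066, 3.138, 0.003]
wrist_force: [-6.0, -0.4, 16.6]
opening: -0.0001
grip_force: 8.4
```

Request:
move_arm --pt "0 0 0 0.1 0" --pt "0 0 0 0 0" --pt "0 0 0 0 0"

```text
clock: 70.75
tool_pos: [0.4966, 0.2508, 0.0856]
ee_rot: [-0.066, 3.137, 0.003]
wrist_force: [-10.6, -2.7, 27.8]
opening: 0.0001
grip_force: 13.7
```

Request:
move_arm --pt "0 0 0 -1 0" --pt "0 0 0 -0.6 0" --pt "0 0.08 0.9 0 0" --pt "0 0 0.9 0 0" --pt "0 0 0.9 0 0" --pt "0 0 0.9 0 0" --pt "0 0 0 0.7 0" --pt "0 0 0 0.2 0" --pt "0 0 0 0 0"

```text
clock: 71.88
tool_pos: [0.4886, 0.3571, 0.0983]
ee_rot: [0.064, -3.139, 0.002]
wrist_force: [0.1, -0.8, -0.3]
opening: -0.0004
grip_force: 0.0
```

Request:
move_arm --pt "0 0 0 0.2 0" --pt "0 0 0 0.2 0" --pt "0 0 0 0.1 0" --pt "0 0 0 0.1 0" --pt "0 0 0 0 0"

```text
clock: 72.5
tool_pos: [0.4901, 0.3579, 0.0859]
ee_rot: [-0.064, 3.138, 0.002]
wrist_force: [-4.8, -3.8, 14.6]
opening: -0.0002
grip_force: 7.4
```

Request:
move_arm --pt "0 0 0 0.1 0" --pt "0 0 0 0 0" --pt "0 0 0 0 0"

```text
clock: 72.88
tool_pos: [0.4901, 0.358, 0.0857]
ee_rot: [-0.064, 3.136, 0.002]
wrist_force: [-9.0, -5.2, 24.7]
opening: -0.0004
grip_force: 12.3
```

Request:
move_arm --pt "0 0 0 -1 0" --pt "0 0 0 -1 0" --pt "0 0 0 -1 0" --pt "0 0 0 -1 0" --pt "0 0 0 -1 0" --pt "0 0 0 -1 0" --pt "0 0 0 -1 0" --pt "0 0 0 0 0" --pt "0 0 0 0 0" --pt "0 0 0 0 0" --pt "0 0 0 0 0"

```text
clock: 74.25
tool_pos: [0.4888, 0.3575, 0.2869]
ee_rot: [0.065, -3.139, 0.002]
wrist_force: [0.4, -0.5, 0.1]
opening: 0.0003
grip_force: 0.0
```

```bash
python3 - <<'E'
from h import *
im=read_camera('scene')[:,:,::-1]; t=read_camera('top')[:,:,::-1]
f=lambda i,x,y,w,h,k:cv2.resize(i[y:y+h,x:x+w],None,fx=k,fy=k,interpolation=cv2.INTER_CUBIC)
cv2.imwrite('pics/c11.png',np.hstack([f(im,210,80,310,280,1.3),f(t,140,100,220,182,2)])[:364])
E
```

```text
(no output)
```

View pics/c11.png

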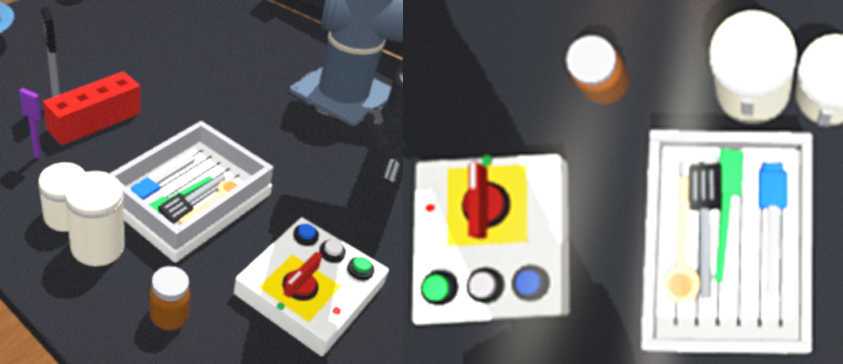

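The final view shows all four utensils flat in the bay, the handle at ON, the keys released and the bystanders where they stood.

```bash
python3 -c "from cell import job_done; print(job_done())"
```

```text
the job is handed in; nothing more can be done
None
```

The job is done and handed in: with the isolator at OFF, all four utensils were laid flat in the bay; it was then turned back to ON, white, blue and green were pressed to their stops in that order, and the canisters and jar were left in place.

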